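# Find the loose clamp bolt and hold its cap open

## Task

One of the three bolts on the grey clamp fixture has come loose: tap the bolt heads from above until you find the one that sinks a few millimetres and stays down (tight ones do not give), before lifting any cap. Then take the blue cap directly in front of that loose bolt by its pull bar, lift it at least 45 degrees open and finish while still holding it open in the gripper, so that I can get at the lock screw under it. Leave the other two caps shut and do not disturb the ring, the hex key and the oil bottle.

Things in the scene. Friction and masses are not known exactly. Their poses are not given: they have to be found in the camera images.
- fixture: Grey clamp block 112 (x) x 220 (y) x 55 mm high, fixed to the bench, on a thin foot flange; origin at the centre of its underside, z up, x away from the robot, y along its length to the robot's left. Stations 1, 2, 3 at y = +72, 0, -72 mm, each with a bolt at x = +30 mm and a hinged blue cap in front of it, over a lock screw at x = -34 mm.
- bolt_1_head (a point): Centre of the top of the steel hex bolt head of station 1 (left): head 19 mm across flats, top 79 mm above the bench while the bolt is up; it stands 16 mm out of a dark round collar 38 mm across. Site axes as the fixture's.
- bolt_1 (a joint): How far bolt 1 has sunk, m: 0 at the start for all three. A loose bolt gives to a downward push of about 4 to 5 N, sinks 6 mm to its stop and stays down; a tight one goes down less than 2 mm when pressed.
- cap_1_bar (a point): Middle of the pull bar of cap 1 (left, in front of bolt 1): round steel bar 8 mm thick and 41 mm long along the fixture's y, 66 mm above the bench when shut, carried by two 8 mm side arms (47 mm apart, centre to centre) 37 mm in front of the blue cap's front edge, free space round and below it. The fixture's front face is 44 mm behind the bar.
- cap_1_hinge (a point): Middle of the hinge axis of cap 1, along the fixture's y, 67 mm above the bench, 97 mm behind the bar (fixture x = -4 mm). The blue cap is 52 mm wide and 60 mm long, its top 70 mm above the bench when shut.
- cap_1 (a joint): Opening angle of cap 1, rad: 0 shut, grows as the bar rises up and then back away from the robot, stop at 1.35. It weighs about 0.1 kg, turns freely, and falls shut when let go.
- bolt_2_head (a point): Centre of the top of the steel hex bolt head of station 2 (middle): head 19 mm across flats, top 79 mm above the bench while the bolt is up; it stands 16 mm out of a dark round collar 38 mm across. Site axes as the fixture's.
- bolt_2 (a joint): How far bolt 2 has sunk, m: 0 at the start for all three. A loose bolt gives to a downward push of about 4 to 5 N, sinks 6 mm to its stop and stays down; a tight one goes down less than 2 mm when pressed.
- cap_2_bar (a point): Middle of the pull bar of cap 2 (middle, in front of bolt 2): round steel bar 8 mm thick and 41 mm long along the fixture's y, 66 mm above the bench when shut, carried by two 8 mm side arms (47 mm apart, centre to centre) 37 mm in front of the blue cap's front edge, free space round and below it. The fixture's front face is 44 mm behind the bar.
- cap_2_hinge (a point): Middle of the hinge axis of cap 2, along the fixture's y, 67 mm above the bench, 97 mm behind the bar (fixture x = -4 mm). The blue cap is 52 mm wide and 60 mm long, its top 70 mm above the bench when shut.
- cap_2 (a joint): Opening angle of cap 2, rad: 0 shut, grows as the bar rises up and then back away from the robot, stop at 1.35. It weighs about 0.1 kg, turns freely, and falls shut when let go.
- bolt_3_head (a point): Centre of the top of the steel hex bolt head of station 3 (right): head 19 mm across flats, top 79 mm above the bench while the bolt is up; it stands 16 mm out of a dark round collar 38 mm across. Site axes as the fixture's.
- bolt_3 (a joint): How far bolt 3 has sunk, m: 0 at the start for all three. A loose bolt gives to a downward push of about 4 to 5 N, sinks 6 mm to its stop and stays down; a tight one goes down less than 2 mm when pressed.
- cap_3_bar (a point): Middle of the pull bar of cap 3 (right, in front of bolt 3): round steel bar 8 mm thick and 41 mm long along the fixture's y, 66 mm above the bench when shut, carried by two 8 mm side arms (47 mm apart, centre to centre) 37 mm in front of the blue cap's front edge, free space round and below it. The fixture's front face is 44 mm behind the bar.
- cap_3_hinge (a point): Middle of the hinge axis of cap 3, along the fixture's y, 67 mm above the bench, 97 mm behind the bar (fixture x = -4 mm). The blue cap is 52 mm wide and 60 mm long, its top 70 mm above the bench when shut.
- cap_3 (a joint): Opening angle of cap 3, rad: 0 shut, grows as the bar rises up and then back away from the robot, stop at 1.35. It weighs about 0.1 kg, turns freely, and falls shut when let go.
- ring4: Bystander: ground steel bearing ring, 90 mm across, 18 mm high, lying flat on the bench; origin at the centre of its underside.
- hex_key: Bystander: black hex key lying flat, 28 x 72 x 7 mm; origin at the centre of its underside.
- oil_bottle: Bystander: cream oil bottle with a red spout, 42 mm across, 118 mm high, standing; origin at the centre of its underside.

How it is judged (in metres and radians):
On the way:
1. the loose bolt is tapped down at least 4 mm while all three caps are shut (value of joint any of bolt_1, bolt_2, bolt_3 above 0.004 m and value of joint each of cap_1, cap_2, cap_3 below 0.1 rad), for 0.2 s.
At the end, for the whole second after the job is handed in: The bolt that was loose is down by more than 4 mm, the cap of that same station is open by more than 0.75 rad (43 degrees) with the fingers still bearing on it, and the other two caps are shut (under 0.1 rad) (((value of joint bolt_1 above 0.004 m and value of joint cap_1 above 0.75 rad and contact force between the fingers and cap_1 above 0.2 N and value of joint each of cap_2, cap_3 below 0.1 rad) or (value of joint bolt_2 above 0.004 m and value of joint cap_2 above 0.75 rad and contact force between the fingers and cap_2 above 0.2 N and value of joint each of cap_1, cap_3 below 0.1 rad) or (value of joint bolt_3 above 0.004 m and value of joint cap_3 above 0.75 rad and contact force between the fingers and cap_3 above 0.2 N and value of joint each of cap_1, cap_2 below 0.1 rad))); the arm keeps its last pose, push and grip.
It fails at once if a cap is lifted (over 0.25 rad) whose bolt has not been found loose ((value of joint cap_1 above 0.25 rad and value of joint bolt_1 below 0.004 m) or (value of joint cap_2 above 0.25 rad and value of joint bolt_2 below 0.004 m) or (value of joint cap_3 above 0.25 rad and value of joint bolt_3 below 0.004 m)).
It fails at once if the ring, the hex key or the oil bottle is moved by more than 30 mm (distance of any of ring4, hex_key, oil_bottle from where it was at the start of the episode above 0.03 m).
It also fails if it takes over 51 s, if anything falls off the work surface, if the arm or the gripper's body presses on something with over 40 N, if the wrist force passes 120 N, or if a joint passes its speed limit or range.

## Robot

A 7-joint arm with a two-finger parallel gripper is mounted at the origin on a cart in front of the work surface, level with it; the furniture and walls round the work are solid. World frame = base frame: x ahead of the robot, y to its left, z up, the work surface at z = 0. Lengths are in m, angles in degrees, forces in N, time in s.
With the tool pointing down it reaches from about 0.425 to 0.95 m from the base axis. Payload 16.7 kg.
Tool frame: the origin (TCP) lies midway between the tips of the shut fingers; the grasp point (between the pads) lies 19 mm behind it (env.hold_point_z is the distance from the TCP to the grasp point, in m); z points along the fingers, y is the direction in which the jaws open and shut (so a half turn about z gives the same grasp; the last joint's range is limited). The gripper opens to 94 mm and grips with 3 to 60 N. Pads are 16 mm wide; open, the fingers measure 119 mm over their backs; the gripper's body (75 mm by 177 mm) begins 78 mm behind the grasp point.
Start: joints at [-74.341, 24.414, 4.234, 92.017, -1.954, 63.644, -3.845], TCP at [0.277, 0.616, 0.205] pointing down, gripper open.
Joint ranges: [-163.25, 163.25], [-28.42, 122.38], [-70.27, 78.77], [12.13, 141.07], [-58.53, 238.53], [9.26, 117.41], [-156.51, 156.51]. Speed limits (degrees/s): [108.29, 108.29, 136.94, 136.94, 172.46, 172.46, 172.46].

## Interface

Orientations are given as [roll, pitch, yaw] about the fixed x, y, z axes, in that order (R = Rz(yaw) Ry(pitch) Rx(roll)).
In Python, from cell import env, vision, order, finder gives the robot as it stands. The module is installed in compiled form; this text tells all that it offers.
- The arm moves only by the tool arm_command, never from a script. Its argument "targets" is a list of rows, each an object of numbers: "tx", "ty", "tz": the shift along the tool's x, y, z in units of 40 mm (1.0 is 40 mm); "ax", "ay", "az": the turn, a rotation vector about the tool's x, y, z in units of 6 degrees (1.0 is 6 degrees). A call has 1 to 10 rows; each row is the pose to reach, as a shift and turn from the pose measured when the call began, along the tool's axes at that moment; what a row does not reach only later rows make up. A row lasts 1/10 s, in which the tool goes at most 50 mm and 8.59 degrees, less where a joint would pass 70% of its speed; a pose out of reach is approached as far as the arm can. A call with a gripper value outside its range is refused whole. "jaw" is the closure, from -1 (fully open) to 1 (shut), so that 0 is half open, set as the call begins (left out, the last holds). The fingers move at their own pace and stop on an object; the grip force is fixed at half the most. Time passes only in rows, so rows that repeat a pose let the fingers close. It gives the time, the measured TCP pose, the force and the opening at its end, in the units of the state.
- env.state(): the state, without advancing time (a new reading comes with each control period).
- vision.capture(name): name is "scene" or "top" or "wrist"; returns (picture, depth): 384x512x3 uint8, blue, green, red; 384x512 float32, m along the optical axis (not along the pixel's ray), 0 where there is no reading.
- vision.get_calibration(name): a dict with "intrinsics" (3x3 intrinsics, pixels), "T" (4x4, takes a point from camera to world coordinates). Camera axes: x right, y up, looking along -z (the intrinsics and any distortion apply to the point x, -y, -z); pixel columns grow to the right and rows downward; lengths in m; the calibration is good to about 2 mm. A picture is of the moment at which its call begins: read the wrist's pose just before it. get_calibration takes no time and is no camera call; for the wrist camera it gives the pose at the moment of the call.
- order.job_done(): hands the job in, once; it reports no verdict.
Trained networks look in the newest picture that a camera, given by its name, has taken for a name from the list of things; names that differ only in an ending like _2 or _b are one class to them, and where a whole thing is asked for, a point or a joint stands for the part that bears it (a point fixed in the world has none). Each returns a list of dicts, best first, with "p" (0 to 1); they miss things now and then, are a little off and sometimes report something else, mostly with a low value. They report only what shows in the picture. A call takes as long as a camera call.
- finder.look_for(camera, query): "xy" ([column, row] in pixels, amid what is visible of it).
- finder.trace(camera, query): "mask" (384x512 bool, what is visible of it) and "xy" ([column, row] in pixels, amid what is visible of it).
The state is a dict: "t": time; "q": joint angles; "qd": joint speeds; "joint_efforts": joint torques, N m; "tcp_pos": TCP position; "eef_rot": TCP orientation; "force": force on the tool from outside, world axes, zero at the start; "moment": the same for the moment, N m; "grip_width": opening from 0.0 (shut) to 1.0 (fully open).
Only numpy, scipy, OpenCV 4.12 (cv2) and the standard library are available. Lean on these libraries where they do the work, as an engineer would, in place of code of your own. Each camera call takes 0.05 s, during which the arm holds its last target.

## Working session

There is one attempt and no reset: what is moved stays moved. The work goes in short steps, Python scripts to look and compute and a tool call to move; the robot and the scene stay as the last step left them, time stands still between calls to the robot, and variables do not carry over. Pictures are saved under pics/ and viewed, and the job is handed in when it is done.

Besides the shell and the picture viewer there is one more tool, called after "Request:" in YAML: its name, and indented under it one key for each argument. arm_command: Moves the arm, as the interface text tells. Its arguments: {"type":"object","properties":{"targets":{"type":"array"},"jaw":{"type":"number"}},"required":["targets"]}

```bash
mkdir -p pics; python3 - <<'E'
from cell import env, vision, order, finder
import cv2, numpy as np
print(env.state(), env.hold_point_z)
for n in ("scene","top"):
    p,d=vision.capture(n); cv2.imwrite(f"pics/{n}0.png",p); np.save(f"{n}_d.npy",d)
    c=vision.get_calibration(n); print(n,c)
    for q in ("fixture","bolt_1_head","cap_1_bar","ring4","hex_key","oil_bottle"):
        print(q,[(np.round(r['xy']).tolist(),round(r['p'],2)) for r in finder.look_for(n,q)][:5])
E
```

```text
{'t': 0.0, 'q': array([-74.34076133,  24.44953062,   4.23241285,  92.05182561,
        -1.955129  ,  63.6449562 ,  -3.84645085]), 'qd': array([-0.00042096,  0.01839812,  0.04354943,  0.0005627 , -0.02813304,
        0.07600076,  0.02898743]), 'joint_efforts': array([ 8.42630379e-04, -9.35819077e+01,  3.66710633e+00, -4.54173303e+01,
       -4.88532940e-02,  2.00945197e-02,  1.32345749e-04]), 'tcp_pos': array([0.27681626, 0.6151391 , 0.20478078]), 'eef_rot': array([-1.79926031e+02,  4.68995692e-03,  1.55769756e+02]), 'force': array([ 1.36053493,  0.29377832, -0.46317432]), 'moment': array([0.01782726, 0.00298384, 0.01234241]), 'grip_width': 0.997875565704038} 0.0188
scene {'intrinsics': array([[405.02972676,   0.        , 250.05397645],
       [  0.        , 405.02972676, 191.95218828],
       [  0.        ,   0.        ,   1.        ]]), 'T': array([[ 0.70947262,  0.30415622, -0.63571817, -0.2187684 ],
       [-0.70458532,  0.32460431, -0.63102423, -0.68389164],
       [ 0.01442692,  0.8956121 ,  0.44460188,  0.55448405],
       [ 0.        ,  0.        ,  0.        ,  1.        ]])}
fixture [([210.0, 169.0], 0.76)]
bolt_1_head []
cap_1_bar [([187.0, 155.0], 0.74)]
ring4 [([221.0, 225.0], 0.67)]
hex_key []
oil_bottle [([293.0, 248.0], 0.63)]
top {'intrinsics': array([[445.42911904,   0.        , 255.06331001],
       [  0.        , 445.42911904, 192.24828331],
       [  0.        ,   0.        ,   1.        ]]), 'T': array([[-0.02596794,  0.98387935, -0.17693809,  0.24096982],
       [-0.999616  , -0.02726893, -0.0049247 ,  0.0259872 ],
       [-0.00967022,  0.17674226,  0.98420966,  1.47243405],
       [ 0.        ,  0.        ,  0.        ,  1.        ]])}
fixture [([185.0, 179.0], 0.57)]
bolt_1_head [([160.0, 168.0], 0.4)]
cap_1_bar [([159.0, 188.0], 0.7)]
ring4 [([267.0, 220.0], 0.76), ([206.0, 186.0], 0.43)]
hex_key [([313.0, 234.0], 0.53)]
oil_bottle [([334.0, 226.0], 0.7)]
```

View pics/scene0.png

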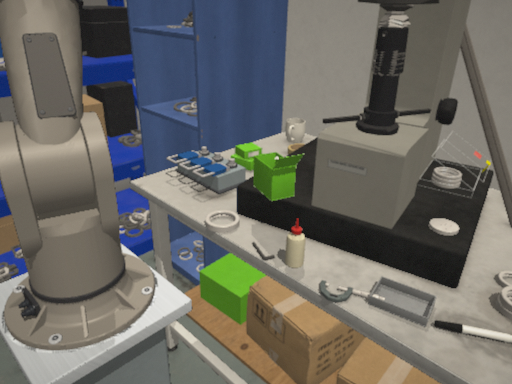

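View pics/top0.png

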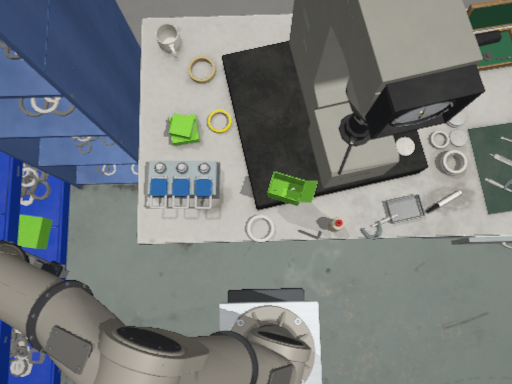

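The top view shows the fixture around (182,185), with bolts at about (160/182/204, 168), blue caps at row 187 and bars at row ~208. I'll measure its pose next.

```bash
cat > h.py <<'E'
import numpy as np
from scipy.spatial.transform import Rotation as R
def ray(cal,u,v,z):
    K=cal["intrinsics"];T=cal["T"]
    d=np.array([(u-K[0,2])/K[0,0],-(v-K[1,2])/K[1,1],-1.]);d=T[:3,:3]@d;o=T[:3,3]
    return o+d*(z-o[2])/d[2]
def proj(cal,P):
    K=cal["intrinsics"];T=cal["T"]
    p=(np.asarray(P)-T[:3,3])@T[:3,:3]
    return np.array([K[0,2]+K[0,0]*p[0]/-p[2],K[1,2]-K[1,1]*p[1]/-p[2]])
def tool(env_state):
    return R.from_euler('xyz',env_state['eef_rot'],degrees=True).as_matrix()
E
python3 - <<'E'
from cell import env, vision, finder
from h import *
import cv2
p,d=vision.capture("top");cal=vision.get_calibration("top")
crop=p[140:240,125:285];cv2.imwrite("pics/topcrop.png",cv2.resize(crop,None,fx=5,fy=5,interpolation=cv2.INTER_CUBIC))
hsv=cv2.cvtColor(p,cv2.COLOR_BGR2HSV)
m=((hsv[...,0]>95)&(hsv[...,0]<125)&(hsv[...,1]>130)).astype(np.uint8);m[:,:142]=0;m[:150]=0;m[220:]=0;m[:,230:]=0
n,l,s,c=cv2.connectedComponentsWithStats(m)
for i in range(1,n):
    if s[i,4]>30: print(s[i],c[i],ray(cal,*c[i],0.070))
for q in("bolt_1_head","cap_1_bar","fixture"):
    for r in finder.trace("top",q):
        ys,xs=np.where(r['mask']);print(q,r['p'],r['xy'],xs.min(),xs.max(),ys.min(),ys.max())
K=cal["intrinsics"];T=cal["T"]
v,u=np.mgrid[150:225,140:225];dd=d[150:225,140:225]
P=np.stack([(u-K[0,2])/K[0,0]*dd,-(v-K[1,2])/K[1,1]*dd,-dd],-1)@T[:3,:3].T+T[:3,3]
mm=(P[...,2]>0.045)&(P[...,2]<0.1)
m8=cv2.morphologyEx(mm.astype(np.uint8),cv2.MORPH_OPEN,np.ones((5,5)))
pts=P[m8>0]; print(pts.min(0),pts.max(0)); print(cv2.minAreaRect(pts[:,:2].astype(np.float32)))
for r in range(0,75,3): print(150+r,(P[r,::4,2]*1000).astype(int))
E
```

```text
[151 179  16  17 262] [158.40458015 187.00381679] [0.51881109 0.34298716 0.07      ]
[173 179  16  18 260] [180.59230769 187.16538462] [0.51629602 0.27161033 0.07      ]
[195 179  17  18 258] [203.02713178 187.36434109] [0.5136395  0.19951997 0.07      ]
bolt_1_head 0.55 [155.6, 166.4] 156 164 164 171
cap_1_bar 0.63 [161.7, 188.5] 151 167 176 208
fixture 0.75 [179.9, 186.5] 172 190 176 209
fixture 0.65 [184.1, 179.9] 148 220 161 209
[0.4849559  0.15817651 0.04512917] [0.61033465 0.38151241 0.0852341 ]
((0.5476630330085754, 0.2698831558227539), (0.22161813080310822, 0.12135861068964005), 88.32086181640625)
150 [ 5 -1  1 -7  1 -1  3  5 -1 -1  0  0  3 -4  2  0  3  0 -2  2 -6  0]
153 [ 0 -1  0 -5  1 -1 -3 -1  0 -1  0  2 -2  1 -4  1  1 -2  2 -6 -1  0]
156 [ 7  0 -5  0 -4 -8  3  0  0 -2 -6  0  1  0 -3  1  7 -2 -6  0 -2 -6]
159 [ 3 -2  0  3 -2  0 -5  0 -6  4  0  0  2  5  1  0  1  3 -2 -6  2  1]
162 [ 0 -3  0 50 50 56 54 54 49 55 54 53 52 52 53 57 58 57 54 49 -3  2]
165 [ 0  6 -4 51 60 79 55 55 51 54 78 75 49 55 50 63 69 67 55 57  9 -4]
168 [ 3  3 -4 56 59 74 63 61 51 54 77 71 60 55 60 56 77
[... 725 characters left out ...]
  -4   68    4    3    0   -2   -3    0   -1    0   71    0
   67    3    7    5    7   10   -1 1472]
201 [-2  0 -1 62 -2  2 -8  0 69 -5  2 -4 70  0 70  0  0  1  4  0  3  2]
204 [-4 -4  2 -1 -2 -3 -3  0 63 -1 -6 -2 68  0 62  0 -4  2  3 -2  0  0]
207 [ 1 -1 -3 72 71 71 72 -6 71 67 65 69 68  0 74 68 64 70 -2 -1 -3  3]
210 [-1  1  0 -1  5  7  0  4  3  0  2 -4  0  8 -4 -1  2  0 -1 -1  5  4]
213 [ 1  0  3  2  1  1 -2  0 -6 -1 -6  5  1  4  3 -7 -5 -2  1  0 -2 -5]
216 [ 4 -4 -1  0  1  0  4  3 -4  0 -2  2  2  0 -4 -1  0  3 -1  6 -2  2]
219 [ 0  0 -1 -4 -1  0 -2  0 -6 -4  3  5  0  0 -2 -2  0  4  0  2  0  3]
222 [  3   6  -3   1  -1   2  -9  -3   5   1  -2  -3   2 -11  -1   0   0  -1
  -1   0  -2  -8]
```

View pics/topcrop.png

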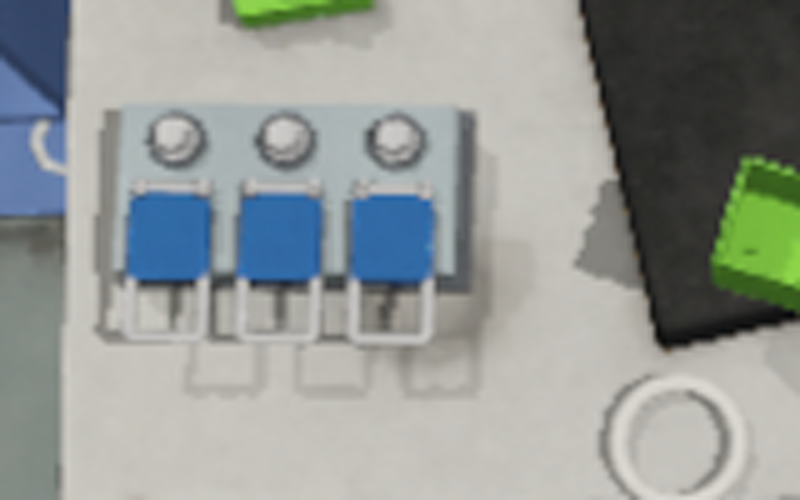

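```bash
cat >> h.py <<'E'
O=np.array([0.5503,0.2702]); YAW=-2.07
def fx(x,y,z):
    c,s=np.cos(np.radians(YAW)),np.sin(np.radians(YAW))
    return np.array([O[0]+c*x-s*y,O[1]+s*x+c*y,z])
def plan(st,P,rot=None):
    Rt=tool(st); d=Rt.T@(np.asarray(P)-st['tcp_pos'])/0.04
    a=np.zeros(3)
    if rot is not None: a=R.from_matrix(Rt.T@R.from_euler('xyz',rot,degrees=True).as_matrix()).as_rotvec(degrees=True)/6
    return np.round(d,3),np.round(a,3)
E
python3 - <<'E'
from cell import env, vision
from h import *
p=None
for n in("top","scene"):
    d=np.load(n+"_d.npy");cal=vision.get_calibration(n)
    K=cal["intrinsics"];T=cal["T"];v,u=np.mgrid[0:384,0:512]
    P=(np.stack([(u-K[0,2])/K[0,0]*d,-(v-K[1,2])/K[1,1]*d,-d],-1)@T[:3,:3].T+T[:3,3])[d>0].reshape(-1,3)
    m=(P[:,2]>0.05)&(P[:,1]>0.38)&(P[:,0]>0.35)&(P[:,2]<1.2)
    H,_,_=np.histogram2d(P[m,0],P[m,1],bins=[np.arange(0.35,1.0,.05),np.arange(.38,.8,.04)])
    print(H.astype(int))
s=env.state()
print(plan(s,fx(-.03,0,.26),[180,0,87.93]), fx(-.03,0,.26))
E
```

```text
[[   0    0    0    0    0    0    0    0    0    0]
 [   0    0    0    0    0    0    0    0    0    0]
 [   0    0    0    0    0    0    0    0    0    0]
 [   5    0    0    0    0    0    0    0    0    0]
 [   0    0    0    0    0    0    0    0    0    0]
 [   0    0    0    0    0    0    0    0    0    0]
 [   0    0 1063  297  117  107  118   59   39   41]
 [   0    0 2457   60  369  468  468  258  179  174]
 [   0    0 2075    0   10  277  477  294  194  181]
 [   0    0 1563    0    0    0  128  174   68   90]
 [   0    0 1178    0    0    0    0    0    0    0]
 [   0    0  867    0    0    0    0    0    0    0]]
[[   0    0    0    0    0    0    0    0    0    0]
 [   0    0    0    0    0    0    0    0    0    0]
 [   0    0    0    0    0    0    0    0    0    0]
 [   1    0    0    0    0    0    0    0    0    0]
 [   0    0    0    0    0    0    0    0    0    0]
 [   0    0    0    0    0    0    0    0    0    0]
 [   0    0  417  201   31   43   30   38   33   31]
 [   0    0 1497   19   63   72   73   68   65   58]
 [   0    0 1393    1    0   15   52   55   55   55]
 [   0    0 1288    1    0    0    1   43   90   77]
 [   0    0 1245    0    0    0    0    0   15   49]
 [   0    0 1148    0    0    0    0    0    0    0]]
(array([-9.079, -5.351, -1.363]), array([-1.0000e-03, -0.0000e+00,  1.1307e+01])) [0.52031958 0.27128361 0.26      ]
```

Request:
arm_command:
  targets:
    - {"tx": -0.9,"ty": -0.5,"tz": -0.6,"az": 1.1}
    - {"tx": -1.8,"ty": -1.0,"tz": -1.2,"az": 2.2}
    - {"tx": -2.7,"ty": -1.6,"tz": -1.36,"az": 3.4}
    - {"tx": -3.6,"ty": -2.1,"tz": -1.36,"az": 4.5}
    - {"tx": -4.5,"ty": -2.6,"tz": -1.36,"az": 5.6}
    - {"tx": -5.4,"ty": -3.2,"tz": -1.36,"az": 6.8}
    - {"tx": -6.3,"ty": -3.7,"tz": -1.36,"az": 7.9}
    - {"tx": -7.2,"ty": -4.3,"tz": -1.36,"az": 9.0}
    - {"tx": -8.2,"ty": -4.8,"tz": -1.36,"az": 10.2}
    - {"tx": -9.08,"ty": -5.35,"tz": -1.36,"az": 11.3}
  jaw: 1

```text
schema error: expected keys tx, ty, tz, ax, ay, az
```

Request:
arm_command:
  targets:
    - {"tx": 0}
    - {"tx": 0}
    - {"tx": 0}

```text
schema error: expected keys tx, ty, tz, ax, ay, az
```

```bash
python3 - <<'E'
from cell import env, vision, finder
from h import *
import cv2
s=env.state();print(s)
cal=vision.get_calibration("wrist");p,d=vision.capture("wrist");cv2.imwrite("pics/w1.png",p);print(cal)
np.savez("w1.npz",p=p,d=d,T=cal["T"],K=cal["intrinsics"])
for i in range(2):
  for n,y in((1,.072),(2,0),(3,-.072)):
    print(n,"bolt",proj(cal,fx(.03,y,.079)),"bar",proj(cal,fx(-.101,y,.066)),"capc",proj(cal,fx(-.034,y,.07)))
  break
for q in("bolt_1_head","cap_1_bar"):
    print(q,[(np.round(r['xy'],1).tolist(),round(r['p'],2),ray(cal,*r['xy'],.079 if 'bolt' in q else .068).round(4)) for r in finder.look_for("wrist",q)])
E
```

```text
{'t': 0.9, 'q': array([-74.33905325,  24.41356823,   4.23457656,  92.01690768,
        -1.9546731 ,  63.64457125,  -3.84407862]), 'qd': array([ 0.12406564,  0.05298784, -0.00293599,  0.02175453, -0.05826109,
       -0.07101565, -0.06060701]), 'joint_efforts': array([-2.18399829e-03, -9.35495281e+01,  3.66212614e+00, -4.54560077e+01,
       -4.90220077e-02,  1.26584567e-02,  3.73738885e-05]), 'tcp_pos': array([0.27698507, 0.61550932, 0.20546979]), 'eef_rot': array([-1.79996920e+02, -2.27282893e-03,  1.55769718e+02]), 'force': array([-0.46318619,  1.48033538, -0.33044844]), 'moment': array([-0.00026377, -0.01227024,  0.01174155]), 'grip_width': 1.0051557790050722}
{'intrinsics': array([[340.4922093 ,   0.        , 250.39571914],
       [  0.        , 340.4922093 , 188.09966662],
       [  0.        ,   0.        ,   1.        ]]), 'T': array([[ 0.41096858, -0.88261648, -0.22823888,  0.21157261],
       [ 0.91164887,  0.39758433,  0.1040338 ,  0.64520818],
       [-0.00107775, -0.25082834,  0.96803098,  0.38470762],
       [ 0.        ,  0.        ,  0.        ,  1.        ]])}
1 bolt [147.7149931  495.26414362] bar [100.38842434 404.95505993] capc [125.90799834 449.91439157]
2 bolt [ 95.2570048 511.5853016] bar [ 46.41850139 423.5499156 ] capc [ 73.03590225 467.23420351]
3 bolt [ 44.49595967 527.37849275] bar [ -5.72951458 441.51704947] capc [ 21.89909272 483.98557124]
bolt_1_head []
cap_1_bar []
```

View pics/w1.png

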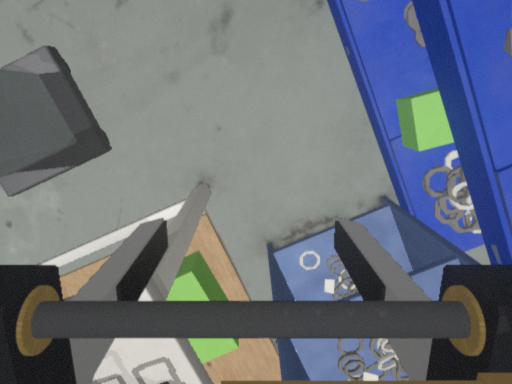

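Request:
arm_command:
  targets:
    - {"tx": -0.9,"ty": -0.5,"tz": -0.6,"ax": 0,"ay": 0,"az": 1.1}
    - {"tx": -1.8,"ty": -1.0,"tz": -1.2,"ax": 0,"ay": 0,"az": 2.2}
    - {"tx": -2.7,"ty": -1.6,"tz": -1.36,"ax": 0,"ay": 0,"az": 3.4}
    - {"tx": -3.6,"ty": -2.1,"tz": -1.36,"ax": 0,"ay": 0,"az": 4.5}
    - {"tx": -4.5,"ty": -2.6,"tz": -1.36,"ax": 0,"ay": 0,"az": 5.6}
    - {"tx": -5.4,"ty": -3.2,"tz": -1.36,"ax": 0,"ay": 0,"az": 6.8}
    - {"tx": -6.3,"ty": -3.7,"tz": -1.36,"ax": 0,"ay": 0,"az": 7.9}
    - {"tx": -7.2,"ty": -4.3,"tz": -1.36,"ax": 0,"ay": 0,"az": 9.0}
    - {"tx": -8.2,"ty": -4.8,"tz": -1.36,"ax": 0,"ay": 0,"az": 10.2}
    - {"tx": -9.08,"ty": -5.35,"tz": -1.36,"ax": 0,"ay": 0,"az": 11.3}
  jaw: 1

```text
t: 2.05
tcp_pos: [0.5215, 0.2697, 0.2602]
eef_rot: [180.0, -0.0, 87.7]
force: [0.9, 0.1, 0.2]
grip_width: 0.182
```

Request:
arm_command:
  targets:
    - {"tx": 0,"ty": 0,"tz": 0,"ax": 0,"ay": 0,"az": 0}
    - {"tx": 0,"ty": 0,"tz": 0,"ax": 0,"ay": 0,"az": 0}
    - {"tx": 0,"ty": 0,"tz": 0,"ax": 0,"ay": 0,"az": 0}

```text
t: 2.35
tcp_pos: [0.5209, 0.2707, 0.2601]
eef_rot: [180.0, -0.0, 87.8]
force: [0.2, -0.6, 0.4]
grip_width: 0.004
```

```bash
cat > look.py <<'E'
import sys
from cell import env, vision, finder
from h import *
import cv2
nm=sys.argv[1]
s=env.state();print(s['t'],s['tcp_pos'],s['eef_rot'],s['q'],s['force'],s['grip_width'])
cal=vision.get_calibration("wrist");p,d=vision.capture("wrist");cv2.imwrite(f"pics/{nm}_raw.png",p)
for n,y in((1,.072),(2,0),(3,-.072)):
  for nme,P in(("bolt",fx(.03,y,.079)),("bar",fx(-.101,y,.066)),("capc",fx(-.034,y,.07))):
    c=proj(cal,P); print(n,nme,c.round(1)); cv2.drawMarker(p,tuple(int(round(v)) for v in c),(0,0,255),cv2.MARKER_CROSS,8)
cv2.imwrite(f"pics/{nm}.png",p)
for q in("bolt_1_head","cap_1_bar"):
    print(q,[(np.round(r['xy'],1).tolist(),round(r['p'],2),ray(cal,*r['xy'],.079 if 'bolt' in q else .068).round(4)) for r in finder.look_for("wrist",q)])
E
python3 look.py w2
```

```text
2.35 [0.52085042 0.27074296 0.2601248 ] [ 1.79991087e+02 -4.14565671e-02  8.78018741e+01] [-54.888539    14.24466248  25.67346023 101.12873138  -6.72931623
  66.10078756 -29.37144747] [ 0.19466261 -0.6057683   0.44089708] 0.004496212459748714
1 bolt [307.5  99.5]
1 bar [182.1  99.9]
1 capc [245.2  99.7]
2 bolt [304.9 168.5]
2 bar [185.6 166.6]
2 capc [245.6 167.1]
3 bolt [302.5 231.1]
3 bar [188.7 227.2]
3 capc [246.  228.3]
bolt_1_head [([312.8, 100.2], 0.56, array([0.5883, 0.3401, 0.079 ]))]
cap_1_bar [([241.8, 97.8], 0.66, array([0.5154, 0.3454, 0.068 ]))]
```

View pics/w2.png

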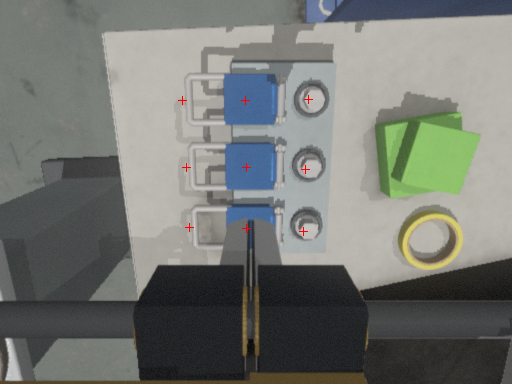

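The picture shows all three stations; my predicted crosses sit about 6 px left of the actual bolts (314,98), (312,164), (308,227). I'll check the fingertip projection and refit.

```bash
python3 - <<'E'
from cell import env, vision
from h import *
import cv2
s=env.state();cal=vision.get_calibration("wrist")
print("tcp proj",proj(cal,s['tcp_pos']))
p=cv2.imread("pics/w2_raw.png")
hsv=cv2.cvtColor(p,cv2.COLOR_BGR2HSV)
m=((hsv[...,0]>95)&(hsv[...,0]<125)&(hsv[...,1]>130)).astype(np.uint8);m[:60]=0
n,l,st,c=cv2.connectedComponentsWithStats(m)
for i in range(1,n):
    if st[i,4]>100: print(st[i],c[i],ray(cal,*c[i],.07))
cv2.imwrite("pics/w2crop.png",cv2.resize(p[60:260,170:350],None,fx=3,fy=3,interpolation=cv2.INTER_CUBIC)[:600])
E
```

```text
tcp proj [248.9122804  232.75673877]
[ 226   75   51   49 1616] [254.15841584 102.41460396] [0.5281821 0.3403082 0.07     ]
[ 226  144   50   45 1967] [250.72699542 166.24605999] [0.52193509 0.27224759 0.07      ]
[227 207  48  16 535] [250.09345794 213.15514019] [0.51910463 0.21783429 0.07      ]
```

View pics/w2crop.png

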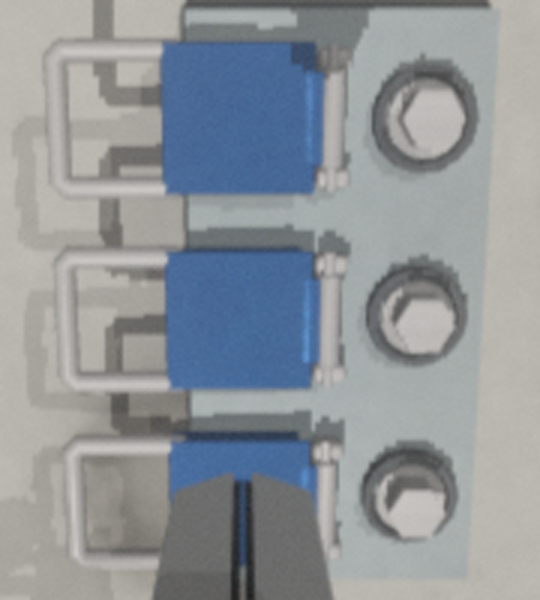

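```bash
sed -i 's/^O=.*/O=np.array([0.5545,0.2712]); YAW=-2.07/' h.py; python3 - <<'E'
from cell import env
from h import *
s=env.state()
print(plan(s,fx(.03,.072,.11),[180,0,87.93]))
print(fx(.03,.072,.11))
E
```

```text
(array([1.841, 1.586, 3.755]), array([ 0.003, -0.006, -0.02 ]))
[0.5870811 0.3420694 0.11     ]
```

Request:
arm_command:
  targets:
    - {"tx": 0.6,"ty": 0.5,"tz": 0.4,"ax": 0,"ay": 0,"az": 0}
    - {"tx": 1.3,"ty": 1.1,"tz": 1.1,"ax": 0,"ay": 0,"az": 0}
    - {"tx": 1.84,"ty": 1.59,"tz": 1.9,"ax": 0,"ay": 0,"az": 0}
    - {"tx": 1.84,"ty": 1.59,"tz": 2.8,"ax": 0,"ay": 0,"az": 0}
    - {"tx": 1.84,"ty": 1.59,"tz": 3.4,"ax": 0,"ay": 0,"az": 0}
    - {"tx": 1.84,"ty": 1.59,"tz": 3.75,"ax": 0,"ay": 0,"az": 0}
    - {"tx": 1.84,"ty": 1.59,"tz": 3.75,"ax": 0,"ay": 0,"az": 0}
    - {"tx": 1.84,"ty": 1.59,"tz": 3.75,"ax": 0,"ay": 0,"az": 0}

```text
t: 3.3
tcp_pos: [0.5876, 0.3425, 0.1113]
eef_rot: [179.9, -0.1, 87.8]
force: [0.5, 1.5, 0.3]
grip_width: 0.006
```

```bash
python3 look.py w3
```

```text
3.3 [0.58756235 0.34252411 0.11129774] [ 1.79938082e+02 -7.53618036e-02  8.78300381e+01] [-51.6148903   31.44107889  22.35807264  96.97783635 -14.17893246
  54.28581443 -26.0771172 ] [0.4609059  1.48384477 0.2584588 ] 0.005773839863908533
1 bolt [248.4 214.8]
1 bar [ 59.4 209.1]
1 capc [154.5 210.7]
2 bolt [248.8 311.2]
2 bar [ 73.2 301.1]
2 capc [161.7 304. ]
3 bolt [249.1 394.1]
3 bar [ 85.2 380.8]
3 capc [167.9 384.7]
bolt_1_head [([257.4, 209.4], 0.55, array([0.5931, 0.3456, 0.079 ]))]
cap_1_bar [([147.9, 208.3], 0.94, array([0.5182, 0.3456, 0.068 ])), ([106.5, 360.3], 0.17, array([0.4719, 0.2234, 0.068 ]))]
```

View pics/w3.png

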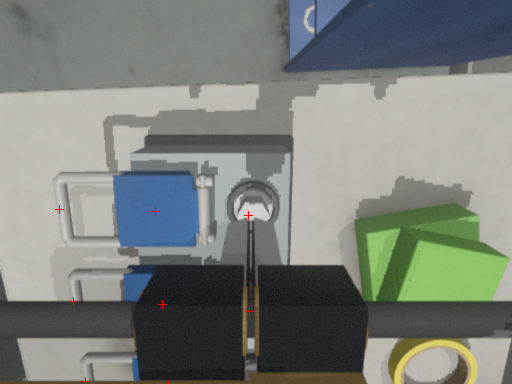

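Request:
arm_command:
  targets:
    - {"tx": 0,"ty": 0.04,"tz": 0.35,"ax": 0,"ay": 0,"az": 0}
    - {"tx": 0,"ty": 0.04,"tz": 0.65,"ax": 0,"ay": 0,"az": 0}
    - {"tx": 0,"ty": 0.04,"tz": 0.72,"ax": 0,"ay": 0,"az": 0}
    - {"tx": 0,"ty": 0.04,"tz": 0.72,"ax": 0,"ay": 0,"az": 0}

```text
t: 3.85
tcp_pos: [0.5891, 0.3422, 0.082]
eef_rot: [180.0, -0.1, 87.8]
force: [-0.6, 0.2, -0.1]
grip_width: 0.006
```

Request:
arm_command:
  targets:
    - {"tx": 0,"ty": 0,"tz": 0.05,"ax": 0,"ay": 0,"az": 0}
    - {"tx": 0,"ty": 0,"tz": 0.1,"ax": 0,"ay": 0,"az": 0}
    - {"tx": 0,"ty": 0,"tz": 0.1,"ax": 0,"ay": 0,"az": 0}

```text
t: 4.15
tcp_pos: [0.5891, 0.3422, 0.0779]
eef_rot: [180.0, -0.1, 87.8]
force: [-1.0, -0.6, 0.1]
grip_width: 0.005
```

Request:
arm_command:
  targets:
    - {"tx": 0,"ty": 0,"tz": 0.04,"ax": 0,"ay": 0,"az": 0}
    - {"tx": 0,"ty": 0,"tz": 0.04,"ax": 0,"ay": 0,"az": 0}

```text
t: 4.35
tcp_pos: [0.5891, 0.3423, 0.0763]
eef_rot: [179.9, -0.1, 87.8]
force: [0.4, -0.5, -0.1]
grip_width: 0.004
```

Request:
arm_command:
  targets:
    - {"tx": 0,"ty": 0,"tz": 0.04,"ax": 0,"ay": 0,"az": 0}
    - {"tx": 0,"ty": 0,"tz": 0.04,"ax": 0,"ay": 0,"az": 0}

```text
t: 4.55
tcp_pos: [0.5892, 0.3423, 0.0746]
eef_rot: [179.9, -0.1, 87.8]
force: [0.4, -0.3, 0.8]
grip_width: 0.004
```

Request:
arm_command:
  targets:
    - {"tx": 0,"ty": 0,"tz": 0.04,"ax": 0,"ay": 0,"az": 0}
    - {"tx": 0,"ty": 0,"tz": 0.04,"ax": 0,"ay": 0,"az": 0}

```text
t: 4.75
tcp_pos: [0.5892, 0.3423, 0.0733]
eef_rot: [179.9, -0.1, 87.8]
force: [-1.6, -1.0, 5.4]
grip_width: 0.002
```

```bash
python3 look.py w4; python3 - <<'E'
from cell import vision
import cv2
p,d=vision.capture("scene");cv2.imwrite("pics/s4.png",cv2.resize(p[110:220,140:280],None,fx=5,fy=5))
E
```

```text
4.75 [0.58920921 0.34230812 0.07331073] [ 1.79944543e+02 -8.40439552e-02  8.78096506e+01] [-50.7645056   33.99925158  21.38915218  98.13489314 -15.33722962
  50.66133997 -25.12207665] [-1.5978181  -1.0194519   5.38541035] 0.002001574204800652
1 bolt [245.  237.2]
1 bar [ 21.2 229.1]
1 capc [133.5 231.3]
2 bolt [245.8 348.9]
2 bar [ 40.6 335. ]
2 capc [143.8 339. ]
3 bolt [246.5 442.6]
3 bar [ 57.  424.6]
3 capc [152.4 429.8]
bolt_1_head [([249.2, 352.6], 0.69, array([0.5864, 0.2674, 0.079 ])), ([251.4, 212.7], 0.66, array([0.5911, 0.356 , 0.079 ])), ([104.7, 356.6], 0.6, array([0.499, 0.268, 0.079]))]
cap_1_bar [([122.1, 223.0], 0.88, array([0.5164, 0.349 , 0.068 ]))]
```

View pics/w4.png

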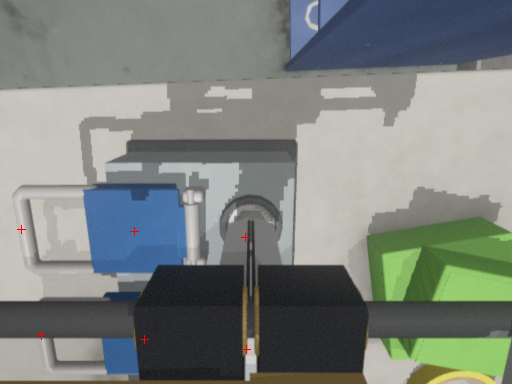

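View pics/s4.png

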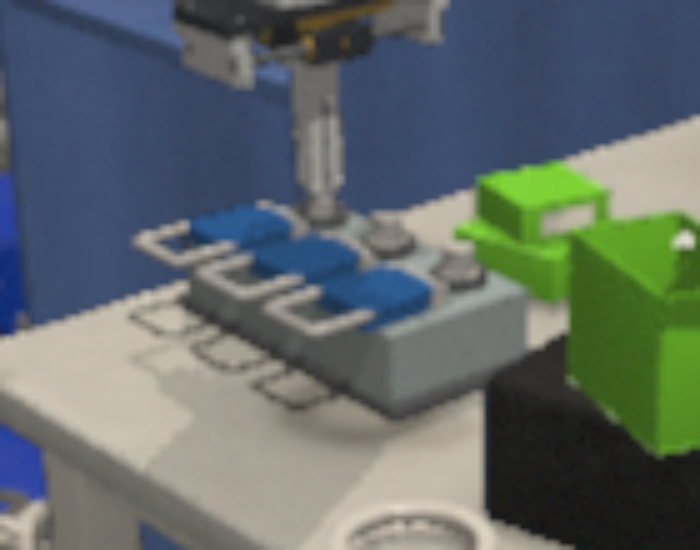

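Request:
arm_command:
  targets:
    - {"tx": 0,"ty": 0,"tz": 0.04,"ax": 0,"ay": 0,"az": 0}
    - {"tx": 0,"ty": 0,"tz": 0.04,"ax": 0,"ay": 0,"az": 0}

```text
t: 5.15
tcp_pos: [0.5893, 0.3424, 0.0731]
eef_rot: [179.9, -0.1, 87.8]
force: [-7.8, -4.3, 21.6]
grip_width: 0.002
```

Request:
arm_command:
  targets:
    - {"tx": 0,"ty": 0,"tz": 0.04,"ax": 0,"ay": 0,"az": 0}
    - {"tx": 0,"ty": 0,"tz": 0.04,"ax": 0,"ay": 0,"az": 0}

```text
t: 5.35
tcp_pos: [0.5894, 0.3424, 0.0731]
eef_rot: [179.9, -0.2, 87.8]
force: [-10.0, -4.8, 25.4]
grip_width: 0.007
```

Request:
arm_command:
  targets:
    - {"tx": 0,"ty": 0,"tz": -0.5,"ax": 0,"ay": 0,"az": 0}
    - {"tx": 0,"ty": 0,"tz": -1.0,"ax": 0,"ay": 0,"az": 0}
    - {"tx": -0.9,"ty": 0,"tz": -1.0,"ax": 0,"ay": 0,"az": 0}
    - {"tx": -1.8,"ty": 0,"tz": -1.0,"ax": 0,"ay": 0,"az": 0}
    - {"tx": -1.8,"ty": -0.06,"tz": -1.0,"ax": 0,"ay": 0,"az": 0}
    - {"tx": -1.8,"ty": -0.06,"tz": -1.0,"ax": 0,"ay": 0,"az": 0}
    - {"tx": -1.8,"ty": -0.06,"tz": -1.0,"ax": 0,"ay": 0,"az": 0}

```text
t: 6.05
tcp_pos: [0.5841, 0.2715, 0.1128]
eef_rot: [179.9, -0.2, 87.8]
force: [0.7, 0.5, 0.2]
grip_width: 0.002
```

```bash
python3 look.py w5;python3 - <<'E'
from cell import vision
import cv2
p,d=vision.capture("scene");cv2.imwrite("pics/s5.png",cv2.resize(p[110:220,140:280],None,fx=5,fy=5))
from h import *
cal=vision.get_calibration("wrist");p,d=vision.capture("wrist")
K=cal["intrinsics"];T=cal["T"];v,u=np.mgrid[0:384,0:512]
P=(np.stack([(u-K[0,2])/K[0,0]*d,-(v-K[1,2])/K[1,1]*d,-d],-1)@T[:3,:3].T+T[:3,3])
for n,y in((1,.072),(2,0),(3,-.072)):
    b=fx(.0315,y,.079); m=(d>0)&(np.hypot(P[...,0]-b[0],P[...,1]-b[1])<.02)&(P[...,2]<.095)
    z=P[m][:,2]; print(n,m.sum(),np.percentile(z,[50,80,90,95]) if m.sum() else None, np.histogram(z,np.arange(.05,.095,.003))[0])
E
```

```text
6.05 [0.58406299 0.27146082 0.11278752] [179.94516483  -0.20134779  87.84472884] [-47.68422701  28.23805759  22.96728387 102.03304388 -13.68193484
  52.30722456 -20.92741592] [0.69894307 0.48663986 0.17770189] 0.0016853348794023148
1 bolt [249.6 103. ]
1 bar [ 46.5 103.3]
1 capc [148.6 103.2]
2 bolt [249.9 215.4]
2 bar [ 62.1 209.7]
2 capc [156.6 211.3]
3 bolt [250.1 311.2]
3 bar [ 75.5 301.2]
3 capc [163.5 304.1]
bolt_1_head [([255.2, 104.2], 0.81, array([0.5905, 0.3412, 0.079 ]))]
cap_1_bar [([138.6, 100.9], 0.78, array([0.5164, 0.346 , 0.068 ]))]
1 2888 [0.06256167 0.07265256 0.07328753 0.07363638] [  0 446 577 194 867   3   3 734  64   0   0   0   0   0]
2 2003 [0.06324605 0.078143   0.07909681 0.07949352] [  0 333  78 124 872  40  29  41  35 424  27   0   0   0]
3 36 [0.06653096 0.07372505 0.07602779 0.07742605] [ 0  0  0  2 13  5  3  6  4  3  0  0  0  0]
```

View pics/w5.png

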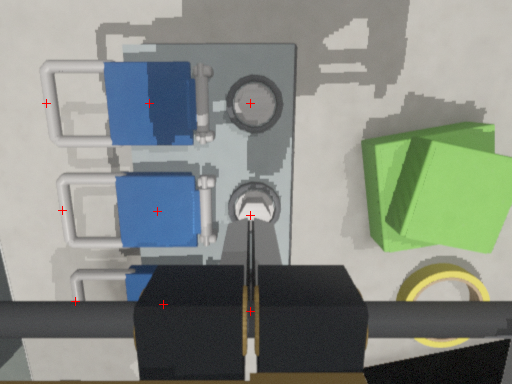

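View pics/s5.png

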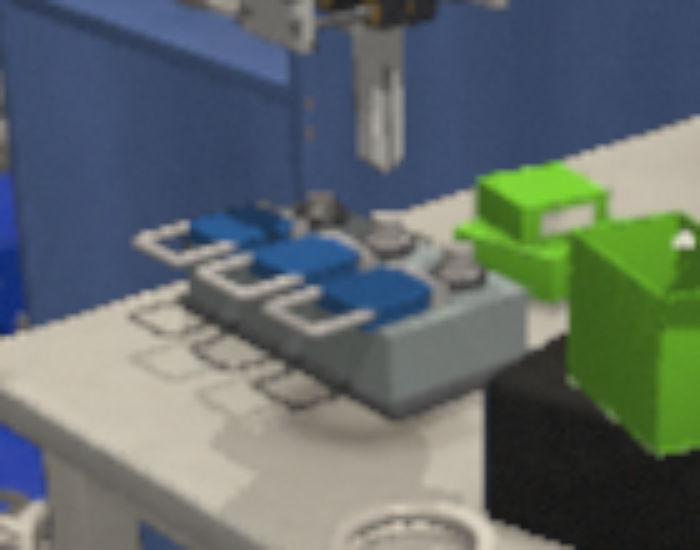

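Depth shows bolt 1's top at 73 mm against 79 mm for bolt 2, with the head still down after release, so bolt 1 is the loose one. Next is cap 1's bar, at about (50,103) in the wrist view.

```bash
sed -i 's/^O=.*/O=np.array([0.556,0.2712]); YAW=-2.07/' h.py; python3 - <<'E'
from cell import env
from h import *
s=env.state()
print(plan(s,fx(-.101,.072,.12),[180,0,87.93]))
print(fx(-.101,.072,.11))
E
```

```text
(array([ 1.774, -3.228, -0.182]), array([ 0.008, -0.028, -0.016]))
[0.45766658 0.34680118 0.11      ]
```

Request:
arm_command:
  targets:
    - {"tx": 0.4,"ty": -0.7,"tz": -0.2,"ax": 0,"ay": 0,"az": 0}
    - {"tx": 0.9,"ty": -1.6,"tz": -0.2,"ax": 0,"ay": 0,"az": 0}
    - {"tx": 1.4,"ty": -2.5,"tz": -0.2,"ax": 0,"ay": 0,"az": 0}
    - {"tx": 1.77,"ty": -3.23,"tz": -0.2,"ax": 0,"ay": 0,"az": 0}
    - {"tx": 1.77,"ty": -3.23,"tz": -0.2,"ax": 0,"ay": 0,"az": 0}
    - {"tx": 1.77,"ty": -3.23,"tz": -0.2,"ax": 0,"ay": 0,"az": 0}
  jaw: 0.36

```text
t: 6.9
tcp_pos: [0.4573, 0.3474, 0.1209]
eef_rot: [179.9, -0.2, 87.9]
force: [0.2, -0.0, -0.7]
grip_width: 0.321
```

```bash
python3 look.py w6
```

```text
6.9 [0.45734001 0.34736081 0.12094673] [179.93589659  -0.18699594  87.94859381] [-61.71536867  21.35512582  22.55660236 110.90819249 -10.70044709
  49.55936427 -35.65452031] [ 0.17430055 -0.02782321 -0.72756842] 0.32111796929554653
1 bolt [441.5 210.3]
1 bar [249.7 204.7]
1 capc [344.3 206.3]
2 bolt [427.9 303.5]
2 bar [249.8 293.8]
2 capc [337.8 296.7]
3 bolt [416.1 384.3]
3 bar [249.9 371.6]
3 capc [332.2 375.4]
bolt_1_head [([433.3, 204.2], 0.68, array([0.5825, 0.3466, 0.079 ]))]
cap_1_bar [([335.3, 203.3], 0.7, array([0.5187, 0.3462, 0.068 ])), ([429.7, 286.5], 0.35, array([0.5922, 0.2773, 0.068 ]))]
```

View pics/w6.png

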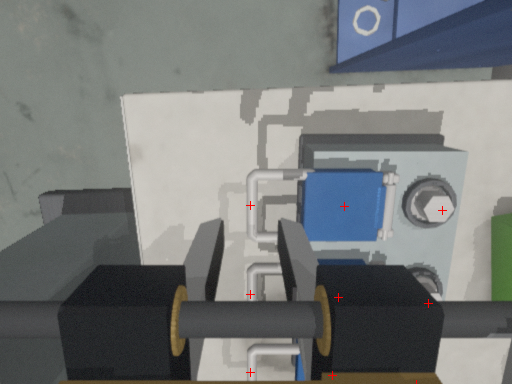

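Request:
arm_command:
  targets:
    - {"tx": 0,"ty": 0,"tz": 0.5,"ax": 0,"ay": 0,"az": 0}
    - {"tx": 0,"ty": 0,"tz": 0.9,"ax": 0,"ay": 0,"az": 0}
    - {"tx": 0,"ty": 0,"tz": 1.2,"ax": 0,"ay": 0,"az": 0}
    - {"tx": 0,"ty": 0,"tz": 1.2,"ax": 0,"ay": 0,"az": 0}

```text
t: 7.45
tcp_pos: [0.4587, 0.3449, 0.0713]
eef_rot: [-180.0, -0.0, 87.7]
force: [0.1, 0.5, -0.1]
grip_width: 0.319
```

Request:
arm_command:
  targets:
    - {"tx": 0,"ty": 0,"tz": 0.2,"ax": 0,"ay": 0,"az": 0}
    - {"tx": 0,"ty": 0,"tz": 0.4,"ax": 0,"ay": 0,"az": 0}
    - {"tx": 0,"ty": 0,"tz": 0.6,"ax": 0,"ay": 0,"az": 0}
    - {"tx": 0,"ty": 0,"tz": 0.6,"ax": 0,"ay": 0,"az": 0}

```text
t: 7.85
tcp_pos: [0.4583, 0.3446, 0.0463]
eef_rot: [-179.9, 0.0, 87.7]
force: [0.2, -0.8, 0.4]
grip_width: 0.324
```

```bash
python3 look.py w7; python3 - <<'E'
from cell import vision
import cv2
p,d=vision.capture("scene");cv2.imwrite("pics/s7.png",cv2.resize(p[110:220,140:280],None,fx=5,fy=5))
E
```

```text
7.85 [0.4582511  0.34456673 0.04626672] [-1.79947887e+02  1.91168275e-02  8.76928827e+01] [-59.35867087  27.41929843  20.28888961 113.51364797 -13.99364075
  41.44554364 -32.90864536] [ 0.18943109 -0.76134555  0.35453329] 0.32369246996684087
1 bolt [527.3 253.9]
1 bar [247.3 243.5]
1 capc [383.  246.3]
2 bolt [499.5 380.9]
2 bar [248.2 362.8]
2 capc [370.6 368. ]
3 bolt [477.  484.3]
3 bar [249.  461.4]
3 capc [360.5 468. ]
bolt_1_head [([496.8, 242.9], 0.76, array([0.5736, 0.3482, 0.079 ])), ([370.6, 234.4], 0.51, array([0.515 , 0.3548, 0.079 ]))]
cap_1_bar [([368.9, 229.7], 0.72, array([0.518 , 0.3526, 0.068 ]))]
```

View pics/w7.png

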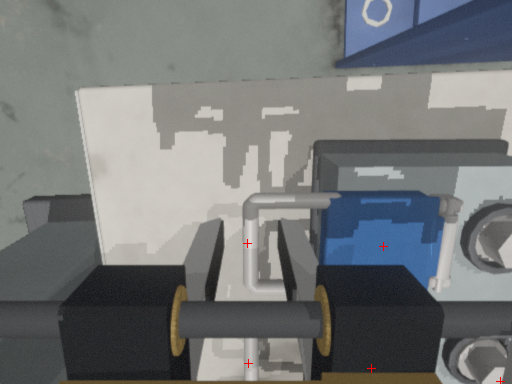

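View pics/s7.png

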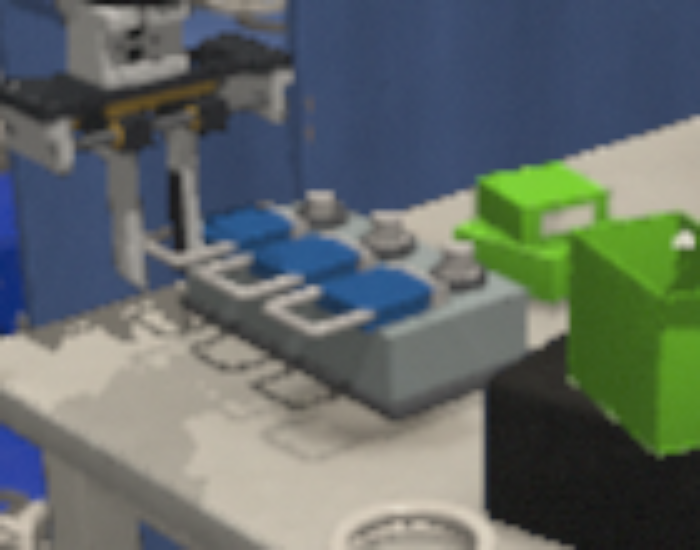

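Both fingers straddle bar 1, which spans rows 200–285 at column 250. Closing now.

Request:
arm_command:
  targets:
    - {"tx": 0,"ty": 0,"tz": 0,"ax": 0,"ay": 0,"az": 0}
    - {"tx": 0,"ty": 0,"tz": 0,"ax": 0,"ay": 0,"az": 0}
    - {"tx": 0,"ty": 0,"tz": 0,"ax": 0,"ay": 0,"az": 0}
    - {"tx": 0,"ty": 0,"tz": 0,"ax": 0,"ay": 0,"az": 0}
    - {"tx": 0,"ty": 0,"tz": 0,"ax": 0,"ay": 0,"az": 0}
  jaw: 1

```text
t: 8.55
tcp_pos: [0.4584, 0.3452, 0.0477]
eef_rot: [-180.0, -0.1, 87.7]
force: [-5.8, -0.0, 4.3]
grip_width: 0.074
```

```bash
python3 - <<'E'
from cell import env
from h import *
s=env.state();print(s['grip_width']*94,s['force'])
Rt=tool(s)
b0=np.array([-.097,0,-.001]);c,sn=np.cos(np.radians(YAW)),np.sin(np.radians(YAW))
for a in range(0,61,6):
    t=np.radians(a);x=-.097*np.cos(t)-.001*np.sin(t)+.097;z=.097*np.sin(t)-.001*np.cos(t)+.001
    print(a,np.round(Rt.T@np.array([c*x,sn*x,z])/.04,2))
E
```

```text
6.942810969933399 [-5.83864849 -0.03707102  4.30825904]
0 [0. 0. 0.]
6 [ 0.    0.01 -0.25]
12 [ 0.    0.05 -0.5 ]
18 [ 0.    0.11 -0.75]
24 [ 0.    0.2  -0.99]
30 [ 0.    0.31 -1.22]
36 [ 0.    0.45 -1.43]
42 [ 0.    0.61 -1.63]
48 [ 0.    0.78 -1.81]
54 [ 0.01  0.98 -1.97]
60 [ 0.01  1.19 -2.11]
```

Request:
arm_command:
  targets:
    - {"tx": 0,"ty": 0.01,"tz": -0.25,"ax": 0,"ay": 0,"az": 0}
    - {"tx": 0,"ty": 0.05,"tz": -0.5,"ax": 0,"ay": 0,"az": 0}
    - {"tx": 0,"ty": 0.11,"tz": -0.75,"ax": 0,"ay": 0,"az": 0}
    - {"tx": 0,"ty": 0.11,"tz": -0.75,"ax": 0,"ay": 0,"az": 0}

```text
t: 8.95
tcp_pos: [0.4629, 0.345, 0.0793]
eef_rot: [-180.0, -0.1, 87.7]
force: [-4.7, -0.1, 1.0]
grip_width: 0.075
```

Request:
arm_command:
  targets:
    - {"tx": 0,"ty": 0.09,"tz": -0.24,"ax": 0,"ay": 0,"az": 0}
    - {"tx": 0,"ty": 0.2,"tz": -0.47,"ax": 0,"ay": 0,"az": 0}
    - {"tx": 0,"ty": 0.34,"tz": -0.68,"ax": 0,"ay": 0,"az": 0}
    - {"tx": 0,"ty": 0.5,"tz": -0.88,"ax": 0,"ay": 0,"az": 0}
    - {"tx": 0,"ty": 0.67,"tz": -1.06,"ax": 0,"ay": 0,"az": 0}
    - {"tx": 0,"ty": 0.87,"tz": -1.22,"ax": 0,"ay": 0,"az": 0}
    - {"tx": 0,"ty": 0.87,"tz": -1.22,"ax": 0,"ay": 0,"az": 0}
    - {"tx": 0,"ty": 0.87,"tz": -1.22,"ax": 0,"ay": 0,"az": 0}

```text
t: 9.75
tcp_pos: [0.4978, 0.3438, 0.1296]
eef_rot: [-179.9, -0.1, 87.7]
force: [-10.2, -1.2, 14.6]
grip_width: 0.076
```

```bash
python3 look.py w8; python3 - <<'E'
from cell import vision
import cv2
p,d=vision.capture("scene");cv2.imwrite("pics/s8.png",cv2.resize(p[110:220,140:280],None,fx=5,fy=5))
E
```

```text
9.75 [0.49775112 0.34376783 0.12963404] [-1.79922521e+02 -1.44831989e-01  8.76881243e+01] [-58.44160022  23.59543909  22.83915833 106.44647338 -11.55095978
  52.16249155 -32.50834791] [-10.23455393  -1.17268113  14.62709701] 0.07611871784104855
1 bolt [378.2 203.1]
1 bar [195.5 198.7]
1 capc [286.2 199.9]
2 bolt [369.8 294.1]
2 bar [199.5 285.6]
2 capc [284.2 288. ]
3 bolt [362.4 373.2]
3 bar [203.1 361.6]
3 capc [282.5 365. ]
bolt_1_head [([372.6, 197.3], 0.74, array([0.5844, 0.3465, 0.079 ]))]
cap_1_bar [([294.9, 209.8], 0.72, array([0.5312, 0.3358, 0.068 ]))]
```

View pics/w8.png

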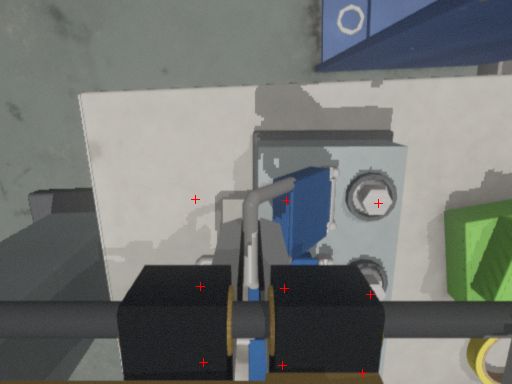

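View pics/s8.png

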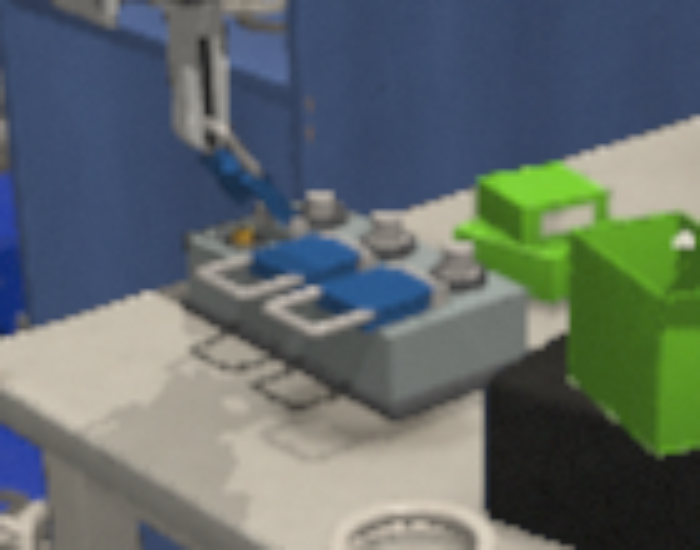

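Request:
arm_command:
  targets:
    - {"tx": 0,"ty": -0.03,"tz": -0.03,"ax": 0,"ay": 0,"az": 0}
    - {"tx": 0,"ty": -0.03,"tz": -0.03,"ax": 0,"ay": 0,"az": 0}
    - {"tx": 0,"ty": -0.03,"tz": -0.03,"ax": 0,"ay": 0,"az": 0}
    - {"tx": 0,"ty": -0.03,"tz": -0.03,"ax": 0,"ay": 0,"az": 0}
    - {"tx": 0,"ty": -0.03,"tz": -0.03,"ax": 0,"ay": 0,"az": 0}

```text
t: 10.45
tcp_pos: [0.4986, 0.3436, 0.1308]
eef_rot: [179.9, -0.2, 87.7]
force: [12.7, 4.7, -18.5]
grip_width: 0.078
```

```bash
python3 - <<'E'
from cell import env,vision
from h import *
import cv2
s=env.state();print(s['tcp_pos'],s['force'],s['grip_width']*94)
cal=vision.get_calibration("wrist");p,d=vision.capture("wrist");cv2.imwrite("pics/w9.png",p)
K=cal["intrinsics"];T=cal["T"];v,u=np.mgrid[0:384,0:512]
P=(np.stack([(u-K[0,2])/K[0,0]*d,-(v-K[1,2])/K[1,1]*d,-d],-1)@T[:3,:3].T+T[:3,3])
b=fx(.03,.072,.079);m=(d>0)&(np.hypot(P[...,0]-b[0],P[...,1]-b[1])<.007);print("bolt1 top",np.median(P[m][:,2]))
hsv=cv2.cvtColor(p,cv2.COLOR_BGR2HSV)
m=(hsv[...,0]>95)&(hsv[...,0]<125)&(hsv[...,1]>120)&(u>255)&(u<345)&(v>160)&(v<255)&(d>0)&(P[...,2]>.06)
q=P[m];c=q.mean(0);w=np.linalg.svd(q-c,full_matrices=False)[2][2];print(m.sum(),"cap normal",w,"angle",np.degrees(np.arccos(abs(w[2]))))
E
```

```text
[0.49857959 0.34357491 0.13078764] [ 12.69499281   4.69873878 -18.50715387] 7.3063770886975306
bolt1 top 0.07294232104546126
3043 cap normal [-0.78702555  0.04028987 -0.61560337] angle 52.004224849310916
```

```bash
python3 - <<'E'
from cell import env,order
print(order.job_done()); s=env.state();print(s['t'],s['tcp_pos'],s['force'],s['grip_width'])
E
```

```text
the job is handed in; nothing more can be done
None
the job is handed in; nothing more can be done
```

The loose bolt is bolt 1 (left), and its cap is now held open in the gripper, so you can get at the lock screw. I handed the job in at about 10.5 s.

- **Bolt check:** I tapped only bolt 1. It sank about 6 mm and stayed down: its top measures 73 mm, against 79 mm for bolt 2. At the stop it took about 25 N without going further. I did not need to tap bolts 2 and 3.
- **Cap 1:** I gripped the pull bar and lifted it about 52 degrees by a plane fit to the depth image, or 54 to 57 degrees from how far the gripper moved. The jaws are still closed on the bar at a 7.3 mm opening.
- **Other caps and loose items:** Caps 2 and 3 look shut in the last pictures. The arm's path stayed away from the ring, the hex key and the oil bottle, but I did not measure their positions again at the end.
- **Disagreements:** The top camera placed the fixture about 5 mm nearer the robot than the wrist camera did. I corrected for this against the fingertips. In the final hold the wrist force was about 23 N, and it had reversed direction after a 1 mm adjustment. The grip and pose held steady.

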